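# Clear the roller lane and send the front carton to the pick-up bay

### The job

A red coupling has been left standing on the rollers in the way of the front carton: lift it off and stand it upright in the free end of the wooden parts crate, setting it down rather than dropping it. Then push the front carton along the rollers until it sits square and fully home against the end stop of the bay, without lifting or tipping it, and leave the carton queueing behind it and the other parts on the bench where they are. When it is home, press the bell's plunger right down to call for collection and let it spring back.

Things in the scene. Friction and masses are not known exactly. Their poses are not given: they have to be found in the camera images.
- lane: Gravity roller lane fixed on the bench, 760 mm long (own y) and 224 mm wide (own x); steel rollers 24 mm thick, 31 mm apart, turn freely, tops 75 mm above the bench. Origin: centre of its footprint, on the bench. Cartons travel to own -y, where the bay is. Straight guide rails from y = -115 to 370 mm, 190 mm apart inside, tops 107 mm above the bench. Nothing spans over it
- bay_stop (a point): Point on the lane's centre line at roller-top height, in the plane of the end stop's rubber buffers; axes as the lane's (the stop faces +y, the bay lies on that side). The stop plate reaches 140 mm above the bench; a photo-eye 65 mm before it, 100 mm off the centre line on the +x side, reaches 146 mm
- bay_mouth (a point): Point on the lane's centre line at roller-top height, in the plane of the bay's mouth, 150 mm before the stop; axes as the lane's. The bay is 132 mm wide inside, its cheeks reach 128 mm above the bench. Two wings (tops 118 mm above the bench) narrow from the guide rails to the mouth over the last 90 mm before it
- carton: The front carton, taped shut, 120 mm wide (own x), 150 mm long (own y, roughly the lane's y), 90 mm high, 0.5 to 0.9 kg. Origin: centre of its underside, on the rollers. It rolls easily along the lane and slides sideways with friction; it starts crooked and off the centre line
- next_carton: The carton queueing behind it on the rollers (on the lane's +y side), 130 mm wide (own x), 100 mm long (own y), 75 mm high, about 0.6 kg. Origin: centre of its underside. Must stay put; between the two there is a gap of 50 mm or more
- coupling: Red cast coupling standing upright on the rollers, anywhere from close before the front carton to deep in the bay: a round flange 66 mm in diameter and 27 mm high below, a round hub 38 mm in diameter from there up to 78 mm. Origin: centre of its underside; z along its axis. 0.45 kg
- crate: Open wooden parts crate fixed on the bench, 130 mm (own x) by 200 mm (own y), walls 8 mm thick and 70 mm high, floor 8 mm above the bench. Origin: centre of its underside. Two fixed steel parts reach 58 mm above the bench in its +y end, from y = 38 mm on; the rest is free
- crate_space (a point): Middle of the crate's free end, on its floor: 35 mm towards the crate's own -y from its centre; axes as the crate's
- bell_top (a point): Centre of the top of the bell's brass plunger, 18 mm in diameter, 63 mm above the bench; z up. The chrome counter bell, 86 mm in diameter with its dome top 52 mm above the bench, is fixed on the bench
- bell_plunger (a joint): How far the plunger is pressed, m: 0 up, 0.006 down at its stop. Spring: starts to move at about 1.5 N, 5 N fully down; it springs back
- spare_coupling: A coupling of the same make standing on the bench between crate and bell. Origin: centre of its underside. Must stay put
- bush: Turned steel bush standing on the bench between crate and bell, 60 mm in diameter at its collar, 85 mm high. Origin: centre of its underside. Must stay put
There are look-alikes about, which are no part of the job. What is shaped like the part that bears bell_top but blue, orange or turquoise is not meant.

How it is judged:
By the outcome, as a careful person would: the job done as asked, in the order asked, and still so for the second after the job is handed in, with the robot touching nothing.
It also fails if it takes over 72 s, if anything falls off the work surface, if the arm or the gripper's body presses on something with over 40 N, if the wrist force passes 120 N, or if a joint passes its speed limit or range.

### The arm

A 6-joint arm with a two-finger parallel gripper is mounted at the origin on the work surface. World frame = base frame: x ahead of the robot, y to its left, z up, the work surface at z = 0. Lengths are in m, angles in rad, forces in N, time in s.
With the tool pointing down it reaches from about 0.275 to 0.975 m from the base axis. Payload 8.4 kg.
Tool frame: the origin (TCP) lies between the finger pads; the fingertips stand 11 mm ahead of it and the grasp point (between the pads) lies 8 mm behind it; y points along the fingers, x is the direction in which the jaws open and shut, and the axes are right-handed (so a half turn about y gives the same grasp; the last joint's range is limited). The gripper opens to 92 mm and grips with 3 to 60 N. Pads are 20 mm wide; open, the fingers measure 128 mm over their backs; the gripper's body (75 mm by 189 mm) begins 69 mm behind the grasp point.
Start: joints at [1.214, 0.353, 1.633, -0, 1.155, -0.002], TCP at [0.217, 0.586, 0.226] pointing down, gripper open.
Joint ranges: [-2.63, 2.63], [-0.92, 2.1], [0.06, 2.66], [-1.3, 4.44], [0, 2.69], [-3.02, 3.02]. Speed limits (rad/s): [2.22, 2.22, 2.79, 3.14, 3.14, 3.14].

### API

Orientations are given as [roll, pitch, yaw] about the fixed x, y, z axes, in that order (R = Rz(yaw) Ry(pitch) Rx(roll)).
In Python, from rig import robot gives the robot as it stands. The module is installed in compiled form; this text tells all that it offers.
- The arm moves only by the shell command python3 -m creep 'ROWS' [FORCE]. ROWS is JSON, a list that holds one entry, the list of rows, each a list of 7 numbers: the opening, from -1 (shut) to 1 (fully open), so that 0 is half open, then the shift along the tool's x, y, z as a fraction of full scale, then the turn, a rotation vector about the tool's x, y, z as a fraction of full scale. A call has 1 to 20 rows; each row is the pose to reach, as a shift and turn from the pose measured when the call began, along the tool's axes at that moment; what a row does not reach only later rows make up. Full scale, the value 1, is 0.25 m for a shift and 45 degrees for a turn. A row lasts 1/10 s, in which the tool goes at most 50 mm and 8.59 degrees, less where a joint would pass 70% of its speed; a pose out of reach is approached as far as the arm can. A call with a number of a shift or a turn outside -1 to 1 is refused whole. A call with a gripper value outside its range is refused whole. The fingers move at their own pace and stop on an object; FORCE is the grip in N (left out, the last holds). Time passes only in rows, so rows that repeat a pose let the fingers close. It gives the time, the measured TCP pose, the force and the opening at its end, in the units of the state.
- robot.state(): the state, without advancing time (a new reading comes with each control period).
- robot.camera(name): name is "scene" or "top" or "wrist"; returns a dict with "color" (384x512x3 uint8, blue, green, red), "depth" (384x512 float32, m along the optical axis (not along the pixel's ray), 0 where there is no reading), "intrinsics" (3x3 intrinsics, pixels), "rvec" (rotation vector, rad) and "tvec" (3), from world to camera coordinates, as OpenCV has them. Camera axes: x right, y down, z forward; pixel columns grow to the right and rows downward; lengths in m; the calibration is good to about 2 mm. A picture is of the moment at which its call begins.
- robot.hand_in(): hands the job in, once; it reports no verdict.
The state is a dict: "time_s": time; "joint_pos": joint angles; "qvel": joint speeds; "joint_torque": joint torques, N m; "tcp_pos": TCP position; "ee_rot": TCP orientation; "force": force on the tool from outside, world axes, zero at the start; "torque": the same for the moment, N m; "finger_gap": finger opening in m.
Only numpy, scipy, OpenCV 4.12 (cv2) and the standard library are available. Lean on these libraries where they do the work, as an engineer would, in place of code of your own. Each camera call takes 0.05 s, during which the arm holds its last target.

## Working session

There is one attempt and no reset: what is moved stays moved. The work goes in short steps, Python scripts to look and compute and a shell command to move; the robot and the scene stay as the last step left them, time stands still between calls to the robot, and variables do not carry over. Pictures are saved under pics/ and viewed, and the job is handed in when it is done.

```bash
mkdir -p pics; cat > h.py <<'E'
import numpy as np, cv2
from rig import robot
def grab(name,tag):
    c=robot.camera(name); cv2.imwrite(f'pics/{tag}.png',c['color']); np.savez(f'pics/{tag}.npz',**c); return c
def load(tag): return dict(np.load(f'pics/{tag}.npz'))
def ray(c,uv,z):
    R,_=cv2.Rodrigues(np.array(c['rvec'])); t=np.array(c['tvec']).reshape(3)
    o=-R.T@t; d=R.T@np.linalg.inv(c['intrinsics'])@np.array([uv[0],uv[1],1.])
    return o+d*(z-o[2])/d[2]
def dep(c):
    R,_=cv2.Rodrigues(np.array(c['rvec'])); t=np.array(c['tvec']).reshape(3)
    h,w=c['depth'].shape; u,v=np.meshgrid(np.arange(w),np.arange(h))
    p=np.stack([u,v,np.ones_like(u)],-1)@np.linalg.inv(c['intrinsics']).T*c['depth'][...,None]
    return (p-t)@R
E
python3 - <<'E'
from h import *
s=robot.state(); print(s)
for n in ['scene','top','wrist']:
    c=grab(n,n+'0'); R,_=cv2.Rodrigues(np.array(c['rvec'])); print(n,-R.T@np.array(c['tvec']).reshape(3),c['intrinsics'][0])
E
```

```text
{'time_s': 0.0, 'joint_pos': array([ 1.21354757e+00,  3.53650914e-01,  1.63414212e+00,  1.33893177e-05,
        1.15517228e+00, -2.39061715e-03]), 'qvel': array([-4.01068257e-04, -1.25065767e-05,  3.94654387e-04, -6.83706927e-04,
       -2.83853995e-04,  2.55663106e-03]), 'joint_torque': array([-1.32500318e-03, -5.93846691e+01, -3.34205389e+01,  6.95191976e-02,
        2.34119286e-02, -1.33079316e-04]), 'tcp_pos': array([0.21698368, 0.58561422, 0.22485853]), 'ee_rot': array([-1.57078080e+00,  1.37262782e-03,  1.21593279e+00]), 'force': array([-0.56376757, -0.24610057, -1.03083919]), 'torque': array([-0.01483481, -0.018295  , -0.03681599]), 'finger_gap': 0.09185373896156508}
scene [ 1.4371723  -0.07180906  0.63794697] [366.8417851    0.         252.33214956]
top [0.47480526 0.03366931 1.62984208] [494.8229619    0.         256.19727282]
wrist [0.1547231  0.60984077 0.38311532] [297.43155239   0.         257.19008644]
```

View pics/top0.png

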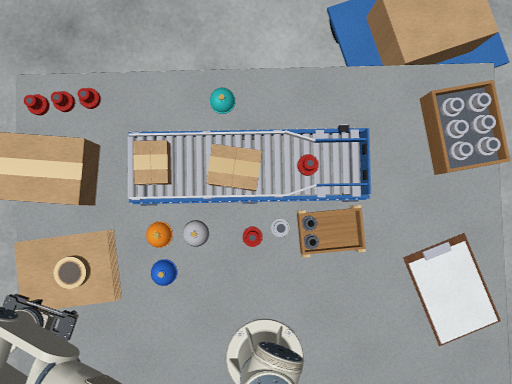

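View pics/scene0.png

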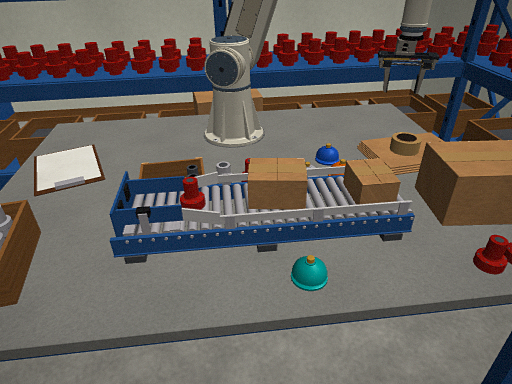

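View pics/wrist0.png

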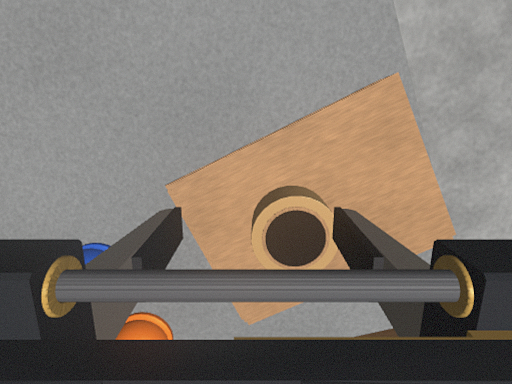

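The top view shows the lane running along image x (stop at right, px ~365,164), the coupling at (308,164) in the bay mouth, and the front carton at (234,167), which is crooked. The queue carton is at (151,162). The crate is at (331,231) with its free end on the right, and the chrome bell is at (196,233). Next I'll measure these.

```bash
python3 - <<'E'
from h import *
c=load('top0'); P=dep(c)
crop=c['color'][110:280,110:390]; cv2.imwrite('pics/crop0.png',cv2.resize(crop,None,fx=2.8,fy=2.8,interpolation=cv2.INTER_CUBIC))
hsv=cv2.cvtColor(c['color'],cv2.COLOR_BGR2HSV); X,Y,Z=P[...,0],P[...,1],P[...,2]
def rep(n,m,z=None):
    m=m.astype(np.uint8); k,l,st,ce=cv2.connectedComponentsWithStats(m)
    for i in range(1,k):
        if st[i,4]<25: continue
        mm=l==i; cs,_=cv2.findContours(mm.astype(np.uint8),0,2)
        pts=np.array([ray(c,p[0],z if z else np.median(Z[mm]))[:2] for p in cs[0]],np.float32)
        r=cv2.minAreaRect(pts*1000); print(n,st[i,4],ce[i].round(1),'z',np.median(Z[mm]).round(3),'rect',np.round(r[0],1),np.round(r[1],1),round(r[2],1))
roi=np.zeros(Z.shape,bool); roi[115:265,120:385]=1
rep('red',roi&(hsv[...,1]>150)&((hsv[...,0]<8)|(hsv[...,0]>172)))
rep('redtop',roi&(hsv[...,1]>120)&((hsv[...,0]<8)|(hsv[...,0]>172))&(Z>.135))
brown=(hsv[...,0]>8)&(hsv[...,0]<28)&(hsv[...,1]>50)
rep('cart',roi&brown&(Z>.155),.165)
rep('cart2',roi&brown&(Z>.14)&(Z<.156),.15)
cr=roi.copy(); cr[:202]=0; cr[:,:290]=0
rep('crate',cr&(Z>.06)&(Z<.09)&brown,.07)
b=roi.copy(); b[:215]=0; b[:,270:]=0; b[256:]=0
rep('bellz',b&(Z>.015))
rep('bellztop',b&(Z>.055))
rep('gold',b&(hsv[...,0]>12)&(hsv[...,0]<32)&(hsv[...,1]>70),.063)
for z in [.12,.13]: rep('stop',roi&(Z>z)&(hsv[...,0]>100)&(hsv[...,0]<125)&(hsv[...,1]>120),.128)
E
```

```text
red 273 [307.1 164.8] z 0.106 rect [ 610.5 -147. ] [62. 59.] 88.4
red 254 [252.  236.1] z 0.03 rect [389.5  29.3] [58. 61.] 88.3
redtop 101 [309.9 162.9] z 0.152 rect [ 610.6 -150.7] [36.1 36.2] 88.1
cart 2022 [233.9 166.6] z 0.164 rect [605.1  77.1] [150.1 119.6] 80.8
cart2 1432 [150.6 161.8] z 0.149 rect [628.4 325.3] [101.5 129.5] 89.0
crate 620 [332.3 231.4] z 0.069 rect [ 402.1 -222.3] [147.6 200.5] 3.7
bellz 496 [195.1 233.1] z 0.04 rect [406.7 211.1] [76.8 76.5] 88.3
bellz 500 [158.5 234.2] z 0.041 rect [407.  327.5] [79.7 76.4] 88.3
bellz 322 [252.3 236.3] z 0.03 rect [389.5  27.7] [61.2 61. ] 88.3
bellztop 28 [194. 234.] z 0.061 rect [404.5 212. ] [17.9 17.7] 43.4
bellztop 117 [252.3 237.1] z 0.077 rect [390.5  29.4] [35.4 35.3] 43.4
bellztop 26 [156.2 234.8] z 0.061 rect [406.4 330. ] [15.8 15.7] 88.3
gold 532 [158.7 234.1] z 0.04 rect [407.9 321.8] [80.3 79.6] 43.6
stop 372 [354.2 160.7] z 0.129 rect [ 616.6 -254.3] [161.8 199.3] 89.4
stop 137 [368.2 162.1] z 0.138 rect [ 615.8 -329.2] [ 12.1 199.3] 89.4
```

View pics/crop0.png

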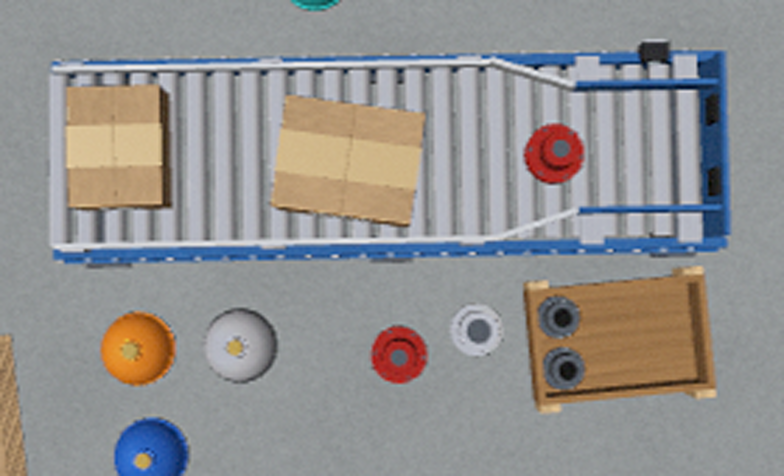

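```bash
python3 - <<'E'
from h import *
c=load('top0'); P=dep(c); X,Y,Z=P[...,0],P[...,1],P[...,2]
hsv=cv2.cvtColor(c['color'],cv2.COLOR_BGR2HSV)
def fit(n,m,z):
    v,u=np.nonzero(m); q=np.array([ray(c,p,z) for p in zip(u,v)])
    f=np.polyfit(q[:,1],q[:,0],1); r=q[:,0]-np.polyval(f,q[:,1]); k=abs(r)<.006; f=np.polyfit(q[k,1],q[k,0],1)
    print(n,len(u),'slope deg',np.degrees(np.arctan(f[0])).round(2),'x@y0',f[1].round(4),'y range',q[:,1].min().round(3),q[:,1].max().round(3),'std',r[k].std().round(4))
    return f
g=(Z>.098)&(Z<.113)&(hsv[...,1]<60)
print(np.median(X[(Z>.098)&(Z<.113)&(Y>.18)&(Y<.26)&(X>.65)]))
a=fit('railF',g&(X>.69)&(X<.75)&(Y>-.05)&(Y<.41),.107); b=fit('railN',g&(X>.49)&(X<.54)&(Y>-.05)&(Y<.41),.107)
bl=(hsv[...,0]>100)&(hsv[...,0]<125)&(hsv[...,1]>100)
a2=fit('cheekF',bl&(Z>.118)&(Z<.135)&(X>.66)&(X<.72)&(Y>-.31)&(Y<-.18),.128); b2=fit('cheekN',bl&(Z>.118)&(Z<.135)&(X>.52)&(X<.57)&(Y>-.31)&(Y<-.18),.128)
for y in (.3,.08,-.15,-.25,-.32): print(y,'rail mid',(np.polyval(a,y)+np.polyval(b,y))/2,'cheek mid',(np.polyval(a2,y)+np.polyval(b2,y))/2)
m=(Z>.132)&(Y<-.30)&bl&(X>.5)&(X<.74); v,u=np.nonzero(m); q=np.array([ray(c,p,.14) for p in zip(u,v)])
print('stop y',q[:,1].min(),q[:,1].max(), 'x',q[:,0].min(),q[:,0].max())
dk=(hsv[...,2]<60)&(Y<-.29)&(Y>-.36)&(X>.54)&(X<.69); v,u=np.nonzero(dk); print('dark',np.c_[u,v,P[dk].round(3)][::4])
# crate
m=(Z>.055)&(Z<.085)&(X>.31)&(X<.5)&(Y<-.10)&(Y>-.35); 
cs,_=cv2.findContours(m.astype(np.uint8),0,2); k=max(cs,key=cv2.contourArea); pts=np.array([ray(c,p[0],.07)[:2] for p in k],np.float32)
print('crate',cv2.boxPoints(cv2.minAreaRect(pts)).round(3))
m2=(Z<.03)&(X>.34)&(X<.46)&(Y<-.13)&(Y>-.31); r=(hsv[...,0]>8)&(hsv[...,0]<28)&(hsv[...,1]>60)&m2
k,l,st,ce=cv2.connectedComponentsWithStats(r.astype(np.uint8)); i=1+st[1:,4].argmax(); print('floor mean',P[l==i].mean(0).round(3),'range',P[l==i].min(0).round(3),P[l==i].max(0).round(3))
# carton
m=(Z>.155)&(Z<.175)&(X>.5)&(X<.7)&(Y>-.05)&(Y<.2); cs,_=cv2.findContours(m.astype(np.uint8),0,2); k=max(cs,key=cv2.contourArea); pts=np.array([ray(c,p[0],.165)[:2] for p in k],np.float32)
print('carton',cv2.boxPoints(cv2.minAreaRect(pts)).round(3))
E
```

```text
0.717488635777108
railF 339 slope deg 0.65 x@y0 0.7152 y range -0.048 0.4 std 0.0023
railN 308 slope deg 0.48 x@y0 0.5198 y range -0.048 0.4 std 0.0021
cheekF 99 slope deg 0.1 x@y0 0.6839 y range -0.309 -0.181 std 0.0021
cheekN 84 slope deg -0.37 x@y0 0.5445 y range -0.307 -0.182 std 0.0017
0.3 rail mid 0.6204491520242537 cheek mid 0.6134794219225596
0.08 rail mid 0.6182806073508014 cheek mid 0.6139973749850511
-0.15 rail mid 0.6160134924649192 cheek mid 0.6145388713685651
-0.25 rail mid 0.6150277903406227 cheek mid 0.6147743045787886
-0.32 rail mid 0.6143377988536151 cheek mid 0.614939107825945
stop y -0.3336412214670156 -0.31281229402205524 x 0.5157120715225891 0.713505699713579
dark [[ 3.53e+02  1.41e+02  6.81e-01 -2.95e-01  9.50e-02]
 [ 3.57e+02  1.41e+02  6.80e-01 -3.07e-01  9.80e-02]
 [ 3.65e+02  1.44e+02  6.66e-01 -3.24e-01  1.28e-01]
 [ 3.65e+02  1.45e+02  6.64e-01 -3.25e-01  1.24e-01]
 [ 3.65e+02  1.46e+02  6.61e-01 -3.25e-01  1.24e-01]
 [ 3.65e+02  1.47e+02  6.57e-01 -3.24e-01  1.26e-01]
 [ 3.65e+02  1.48e+02  6.54e-01 -3.24e-01  1.28e-01]
 [ 3.64e+02  1.49e+02  6.53e-01 -3
[... 351 characters left out ...]
.71e+02  5.86e-01 -3.22e-01  9.60e-02]
 [ 3.63e+02  1.72e+02  5.83e-01 -3.22e-01  9.60e-02]
 [ 3.63e+02  1.73e+02  5.80e-01 -3.23e-01  9.20e-02]
 [ 3.63e+02  1.74e+02  5.77e-01 -3.21e-01  9.80e-02]
 [ 3.63e+02  1.75e+02  5.73e-01 -3.21e-01  1.01e-01]
 [ 3.63e+02  1.76e+02  5.71e-01 -3.23e-01  9.00e-02]
 [ 3.63e+02  1.77e+02  5.67e-01 -3.22e-01  9.60e-02]
 [ 3.63e+02  1.78e+02  5.64e-01 -3.22e-01  9.50e-02]
 [ 3.63e+02  1.79e+02  5.61e-01 -3.22e-01  9.20e-02]]
crate [[ 0.322 -0.127]
 [ 0.336 -0.328]
 [ 0.483 -0.318]
 [ 0.469 -0.117]]
floor mean [ 0.401 -0.239  0.008] range [ 0.34  -0.31  -0.005] [ 0.46  -0.136  0.03 ]
carton [[ 0.534  0.012]
 [ 0.652 -0.007]
 [ 0.677  0.142]
 [ 0.558  0.161]]
```

```bash
cat >> h.py <<'E'
def to(p,yaw=None):
    s=robot.state(); r=s['ee_rot']; y=r[2]; 
    from scipy.spatial.transform import Rotation as Ro
    R=Ro.from_euler('xyz',r); d=R.inv().apply(np.array(p)-s['tcp_pos'])
    print('t',round(s['time_s'],2),'tcp',s['tcp_pos'].round(4),'rot',r.round(4),'F',s['force'].round(1),'gap',s['finger_gap'].round(4))
    print('shift frac',(d/.25).round(3), end=' ')
    if yaw is not None:
        T=Ro.from_euler('xyz',[-np.pi/2,0,yaw]); print('turn frac',((R.inv()*T).as_rotvec()/np.radians(45)).round(4))
    else: print()
E
python3 -m creep '[[[1,-0.2,0,-0.225,0,-0.1,0],[1,-0.4,0,-0.45,0,-0.2,0],[1,-0.6,0,-0.68,0,-0.35,0],[1,-0.8,0,-0.9,0,-0.45,0],[1,-0.8,0,-0.9,0,-0.45,0],[1,-0.8,0,-0.9,0,-0.45,0],[1,-0.8,0,-0.9,0,-0.45,0],[1,-0.8,0,-0.9,0,-0.45,0]]]'
python3 -c "
from h import *
to([.6106,-.1507,.235],np.pi/2)"
```

```text
time_s: 0.95
tcp_pos: [0.359, 0.3192, 0.2253]
ee_rot: [-1.57, 0.001, 1.566]
force: [0.1, -0.2, 0.1]
finger_gap: 0.0921Traceback (most recent call last):
  File "<string>", line 3, in <module>
    to([.6106,-.1507,.235],np.pi/2)
    ~~^^^^^^^^^^^^^^^^^^^^^^^^^^^^^
  File "h.py", line 19, in to
    print('t',round(s['time_s'],2),'tcp',s['tcp_pos'].round(4),'rot',r.round(4),'F',s['force'].round(1),'gap',s['finger_gap'].round(4))
                                                                                                              ^^^^^^^^^^^^^^^^^^^^^
AttributeError: 'float' object has no attribute 'round'
```

```bash
sed -i "s/s\['finger_gap'\].round(4)/round(s['finger_gap'],4)/" h.py
python3 -m creep '[[[1,-0.2,-0.02,-0.1,0,0,0],[1,-0.4,-0.04,-0.2,0,0,0],[1,-0.6,-0.04,-0.3,0,0,0],[1,-0.8,-0.04,-0.4,0,0,0],[1,-0.94,-0.04,-0.5,0,0,0],[1,-0.94,-0.04,-0.5,0,0,0],[1,-0.94,-0.04,-0.5,0,0,0]]]'
python3 -m creep '[[[1,-0.2,0,-0.1,0,0,0],[1,-0.4,0,-0.2,0,0,0],[1,-0.6,0,-0.3,0,0,0],[1,-0.8,0,-0.4,0,0,0],[1,-0.94,0,-0.5,0,0,0],[1,-0.94,0,-0.5,0,0,0],[1,-0.94,0,-0.5,0,0,0],[1,-0.94,0,-0.5,0,0,0]]]'
python3 -c "
from h import *
to([.6106,-.1507,.235],np.pi/2)
c=grab('wrist','w1')"
```

```text
time_s: 1.65
tcp_pos: [0.4843, 0.0831, 0.2353]
ee_rot: [-1.571, 0.001, 1.565]
force: [0.6, 0.5, 0.9]
finger_gap: 0.0922
time_s: 2.45
tcp_pos: [0.6075, -0.1503, 0.2349]
ee_rot: [-1.569, -0.001, 1.566]
force: [-0.1, 0.6, 0.5]
finger_gap: 0.0923
t 2.45 tcp [ 0.6075 -0.1503  0.2349] rot [-1.5692e+00 -5.0000e-04  1.5659e+00] F [-0.1  0.6  0.5] gap 0.0923
shift frac [-0.001 -0.001 -0.012] turn frac [-0.002  -0.0063  0.0007]
```

View pics/w1.png

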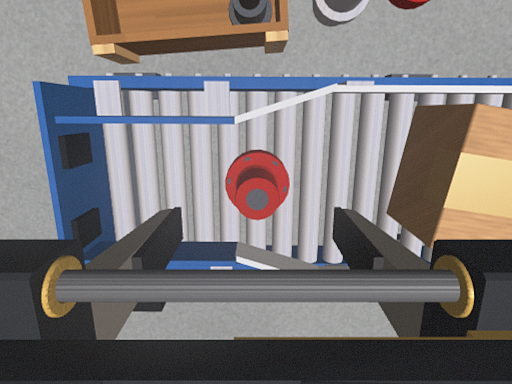

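```bash
python3 -c "
from h import *
c=load('w1'); print(ray(c,(258,199),.153), ray(c,(258,186),.102))
for uv in [(240,119),(62,119),(80,236),(232,246)]: print(ray(c,uv,.128))"
```

```text
[ 0.61363463 -0.14890767  0.153     ] [ 0.6153084  -0.14880359  0.102     ]
[ 0.54836428 -0.16428602  0.128     ]
[ 0.54764995 -0.31950453  0.128     ]
[ 0.6574252  -0.31980732  0.128     ]
[ 0.66847649 -0.17422558  0.128     ]
```

```bash

python3 -m creep '[[[1,0,0.08,-0.018,0,0,0],[1,0,0.16,-0.018,0,0,0],[1,0,0.24,-0.018,0,0,0],[1,0,0.32,-0.018,0,0,0],[1,0,0.38,-0.018,0,0,0],[1,0,0.42,-0.018,0,0,0],[1,0,0.432,-0.018,0,0,0],[1,0,0.432,-0.018,0,0,0],[0.2,0,0.432,-0.018,0,0,0],[0,0,0.432,-0.018,0,0,0],[-0.3,0,0.432,-0.018,0,0,0],[-0.5,0,0.432,-0.018,0,0,0],[-0.5,0,0.432,-0.018,0,0,0],[-0.5,0,0.432,-0.018,0,0,0],[-0.5,0,0.432,-0.018,0,0,0],[-0.5,0,0.432,-0.018,0,0,0]]]' 25
```

```text
time_s: 4.1
tcp_pos: [0.6116, -0.1501, 0.1271]
ee_rot: [-1.569, -0.0, 1.566]
force: [-0.2, -0.3, 0.6]
finger_gap: 0.0375
```

```bash

python3 -m creep '[[[-0.5,0,-0.02,0,0,0,0],[-0.5,0,-0.08,0,0,0,0],[-0.5,0,-0.16,0,0,0,0],[-0.5,0,-0.24,0,0,0,0],[-0.5,0,-0.34,0,0,0,0],[-0.5,0,-0.44,0,0,0,0],[-0.5,0,-0.48,0,0,0,0],[-0.5,0,-0.5,0,0,0,0],[-0.5,0,-0.5,0,0,0,0]]]' 30
python3 -c "
from h import *
to([.405,-.2574,.252],np.pi/2)
c=grab('scene','s1')"
```

```text
time_s: 5.0
tcp_pos: [0.6117, -0.1502, 0.2522]
ee_rot: [-1.57, -0.0, 1.566]
force: [0.7, 0.0, -3.9]
finger_gap: 0.0375
t 5.0 tcp [ 0.6117 -0.1502  0.2522] rot [-1.5697e+00 -3.0000e-04  1.5664e+00] F [ 0.7  0.  -3.9] gap 0.0375
shift frac [-0.433  0.002  0.825] turn frac [-0.0014 -0.0055  0.0004]
```

View pics/s1.png

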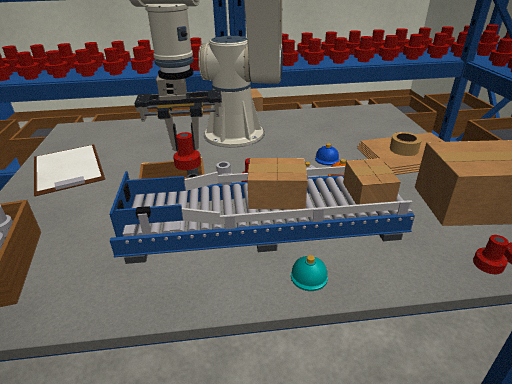

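The coupling is held upright at about (186,155), clear of the rollers, and the cartons haven't moved. Next I'll carry it over the crate.

```bash

python3 -m creep '[[[-0.5,-0.05,0,0.1,0,0,0],[-0.5,-0.12,0,0.22,0,0,0],[-0.5,-0.2,0,0.36,0,0,0],[-0.5,-0.27,0,0.5,0,0,0],[-0.5,-0.34,0,0.64,0,0,0],[-0.5,-0.4,0,0.75,0,0,0],[-0.5,-0.43,0,0.81,0,0,0],[-0.5,-0.433,0,0.825,0,0,0],[-0.5,-0.433,0,0.825,0,0,0],[-0.5,-0.433,0,0.825,0,0,0]]]'
python3 -c "
from h import *
to([.405,-.2574,.060],np.pi/2)
c=grab('wrist','w2');c=grab('scene','s2');c=grab('top','t2')"
```

```text
time_s: 6.05
tcp_pos: [0.4055, -0.2571, 0.2516]
ee_rot: [-1.569, -0.001, 1.567]
force: [0.0, -0.8, -4.4]
finger_gap: 0.0371
t 6.05 tcp [ 0.4055 -0.2571  0.2516] rot [-1.5687e+00 -9.0000e-04  1.5667e+00] F [ 0.  -0.8 -4.4] gap 0.0371
shift frac [-0.002  0.766  0.   ] turn frac [-0.0026 -0.0052  0.0012]
```

View pics/w2.png

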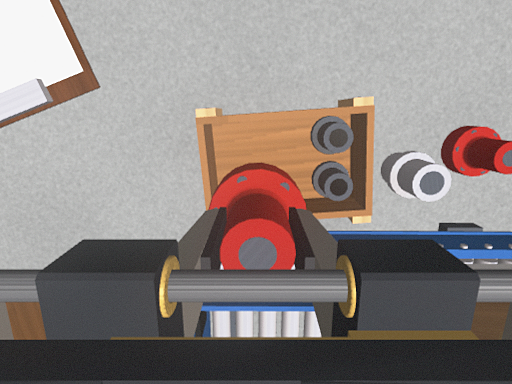

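View pics/s2.png

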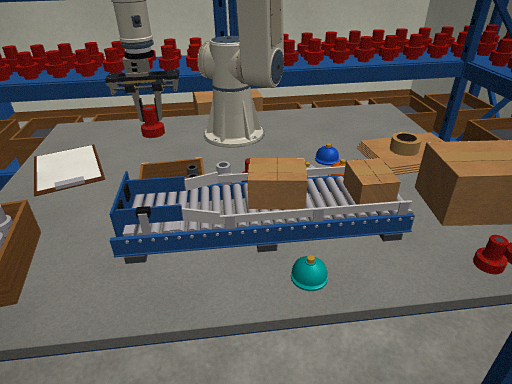

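```bash
python3 -c "
from h import *
c=load('w2')
for uv in [(197,120),(374,106),(372,217),(204,130),(366,120),(204,210)]: print(uv,ray(c,uv,.07).round(4))
print(ray(c,(332,128),.058),ray(c,(332,180),.058))"
```

```text
(197, 120) [ 0.3493 -0.3235  0.07  ]
(374, 106) [ 0.3348 -0.1268  0.07  ]
(372, 217) [ 0.4649 -0.1177  0.07  ]
(204, 130) [ 0.3603 -0.3161  0.07  ]
(366, 120) [ 0.35   -0.1344  0.07  ]
(204, 210) [ 0.4552 -0.3205  0.07  ]
[ 0.35930905 -0.16899619  0.058     ] [ 0.4215265  -0.16552923  0.058     ]
```

```bash

python3 -m creep '[[[-0.5,0,0.08,-0.006,0,0,0],[-0.5,0,0.18,-0.006,0,0,0],[-0.5,0,0.28,-0.006,0,0,0],[-0.5,0,0.38,-0.006,0,0,0],[-0.5,0,0.48,-0.006,0,0,0],[-0.5,0,0.57,-0.006,0,0,0],[-0.5,0,0.64,-0.006,0,0,0],[-0.5,0,0.69,-0.006,0,0,0],[-0.5,0,0.72,-0.006,0,0,0],[-0.5,0,0.74,-0.006,0,0,0],[-0.5,0,0.75,-0.006,0,0,0],[-0.5,0,0.75,-0.006,0,0,0]]]'
python3 -m creep '[[[-0.5,0,0.004,0,0,0,0],[-0.5,0,0.008,0,0,0,0],[-0.5,0,0.012,0,0,0,0],[-0.5,0,0.014,0,0,0,0],[-0.5,0,0.014,0,0,0,0]]]'
```

```text
time_s: 7.4
tcp_pos: [0.4068, -0.257, 0.0644]
ee_rot: [-1.569, -0.001, 1.567]
force: [1.0, 0.2, -4.2]
finger_gap: 0.0375
time_s: 7.9
tcp_pos: [0.4067, -0.257, 0.0609]
ee_rot: [-1.569, -0.001, 1.567]
force: [-0.4, -1.2, -5.0]
finger_gap: 0.0372
```

```bash

python3 -m creep '[[[-0.5,0,0.003,0,0,0,0],[-0.5,0,0.006,0,0,0,0],[-0.5,0,0.007,0,0,0,0],[-0.5,0,0.007,0,0,0,0]]]'
```

```text
time_s: 8.3
tcp_pos: [0.4068, -0.2571, 0.0601]
ee_rot: [-1.569, -0.0, 1.567]
force: [-3.8, 2.4, 12.5]
finger_gap: 0.0373
```

```bash

python3 -m creep '[[[-0.5,0,-0.002,0,0,0,0],[-0.15,0,-0.002,0,0,0,0],[0,0,-0.002,0,0,0,0],[0.2,0,-0.002,0,0,0,0],[0.25,0,-0.002,0,0,0,0],[0.25,0,-0.002,0,0,0,0]]]'
python3 -m creep '[[[0.25,0,-0.05,0,0,0,0],[0.25,0,-0.12,0,0,0,0],[0.25,0,-0.22,0,0,0,0],[0.25,0,-0.34,0,0,0,0],[0.25,0,-0.48,0,0,0,0],[0.25,0,-0.62,0,0,0,0],[0.25,0,-0.76,0,0,0,0],[0.25,0,-0.8,0,0,0,0],[0.25,0,-0.8,0,0,0,0]]]'
python3 -c "
from h import *
c=grab('wrist','w3');c=grab('top','t3')
to([.6,.215,.26],0)"
```

```text
time_s: 8.9
tcp_pos: [0.4069, -0.2571, 0.0606]
ee_rot: [-1.569, -0.0, 1.567]
force: [-0.0, -0.8, -0.6]
finger_gap: 0.0574
time_s: 9.8
tcp_pos: [0.4079, -0.2576, 0.2624]
ee_rot: [-1.572, 0.001, 1.567]
force: [0.4, -1.3, -1.2]
finger_gap: 0.0576
t 9.9 tcp [ 0.4066 -0.2568  0.2597] rot [-1.5681e+00 -1.1000e-03  1.5674e+00] F [-0.6  0.   0.3] gap 0.0576
shift frac [ 1.89e+00 -1.00e-03 -7.67e-01] turn frac [-3.8000e-03  1.9957e+00 -1.6000e-03]
```

View pics/w3.png

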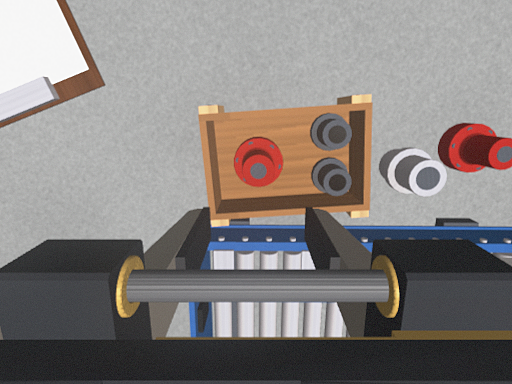

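View pics/t3.png

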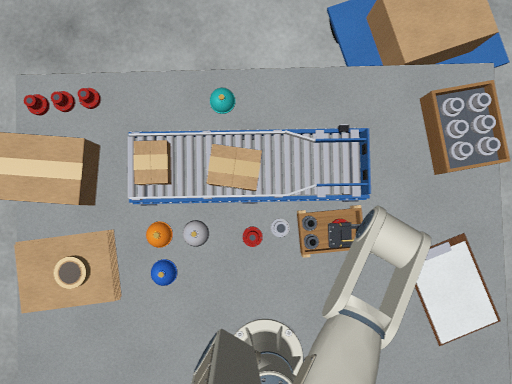

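```bash

python3 -m creep '[[[0.25,0.14,0,-0.06,0,0.15,0],[0.25,0.3,0,-0.13,0,0.3,0],[0.25,0.46,0,-0.2,0,0.45,0],[0.25,0.62,0,-0.27,0,0.6,0],[0.25,0.78,0,-0.34,0,0.8,0],[0.25,0.9,0,-0.4,0,0.95,0],[0.25,0.96,0,-0.42,0,1,0],[0.25,0.96,0,-0.42,0,1,0],[0.25,0.96,0,-0.42,0,1,0]]]'
python3 -c "
from h import *
to([.616,.222,.26],-.01)"
```

```text
time_s: 10.8
tcp_pos: [0.5114, -0.0173, 0.2581]
ee_rot: [-1.566, 0.003, 0.784]
force: [-0.5, 0.3, 0.4]
finger_gap: 0.0575
t 10.8 tcp [ 0.5114 -0.0173  0.2581] rot [-1.5662  0.0035  0.7845] F [-0.5  0.3  0.4] gap 0.0575
shift frac [ 0.972 -0.009  0.382] turn frac [-0.0037  1.0115 -0.0065]
```

```bash

python3 -m creep '[[[0.25,0.14,0,0.06,0,0.15,0],[0.25,0.3,0,0.13,0,0.3,0],[0.25,0.46,0,0.2,0,0.45,0],[0.25,0.62,0,0.26,0,0.6,0],[0.25,0.78,0,0.32,0,0.8,0],[0.25,0.92,0,0.36,0,0.95,0],[0.25,0.972,0,0.382,0,1,0],[0.25,0.972,0,0.382,0,1,0],[0.25,0.972,0,0.382,0,1,0],[0.25,0.972,0,0.382,0,1,0]]]'
python3 -c "
from h import *
c=grab('wrist','w4')
to([.616,.222,.116],-.01)"
```

```text
time_s: 11.8
tcp_pos: [0.6155, 0.2201, 0.2574]
ee_rot: [-1.571, 0.006, -0.001]
force: [0.2, -0.4, -0.7]
finger_gap: 0.0574
t 11.85 tcp [0.6156 0.2203 0.2576] rot [-1.5704e+00  6.1000e-03 -1.3000e-03] F [0.1 0.7 0.3] gap 0.0572
shift frac [0.005 0.567 0.006] turn frac [-0.0005  0.0111 -0.0078]
```

View pics/w4.png

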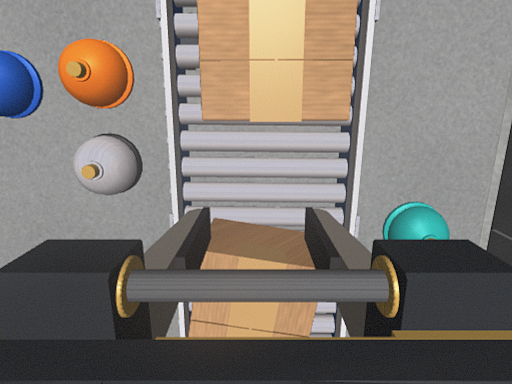

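```bash
python3 -c "
from h import *
c=load('w4'); print('next front',ray(c,(275,122),.15),'rear of front carton',ray(c,(212,220),.165),ray(c,(320,236),.165),'bell',ray(c,(91,171),.063))"
python3 -m creep '[[[0.25,0,0.08,0,0,0.01,-0.008],[0.25,0,0.18,0.006,0,0.011,-0.008],[0.25,0,0.28,0.006,0,0.011,-0.008],[0.25,0,0.38,0.006,0,0.011,-0.008],[0.25,0,0.48,0.006,0,0.011,-0.008],[0.25,0,0.55,0.006,0,0.011,-0.008],[0.25,0,0.583,0.006,0,0.011,-0.008],[0.25,0,0.583,0.006,0,0.011,-0.008]]]'
python3 -c "
from h import *
to([.614,-.16,.112],-.01)"
```

```text
next front [0.63059365 0.27730724 0.15      ] rear of front carton [0.57457364 0.19187485 0.165     ] [0.67193216 0.17662204 0.165     ] bell [0.41307138 0.21587903 0.063     ]
time_s: 12.65
tcp_pos: [0.6141, 0.221, 0.1112]
ee_rot: [-1.571, 0.001, -0.01]
force: [-0.9, 0.6, 1.3]
finger_gap: 0.0572
t 12.65 tcp [0.6141 0.221  0.1112] rot [-1.5711e+00  1.4000e-03 -1.0200e-02] F [-0.9  0.6  1.3] gap 0.0572
shift frac [ 0.015 -0.003 -1.524] turn frac [ 0.0004 -0.0002 -0.0018]
```

```bash

python3 -m creep '[[[0.25,0.008,0,-0.05,0,0,0],[0.25,0.015,0,-0.1,0,0,0],[0.25,0.015,0,-0.14,0,0,0],[0.25,0.015,0,-0.16,0,0,0],[0.25,0.015,0,-0.18,0,0,0],[0.25,0.015,0,-0.195,0,0,0],[0.25,0.015,0,-0.21,0,0,0],[0.25,0.015,0,-0.225,0,0,0],[0.25,0.015,0,-0.24,0,0,0],[0.25,0.015,0,-0.255,0,0,0],[0.25,0.015,0,-0.27,0,0,0],[0.25,0.015,0,-0.285,0,0,0],[0.25,0.015,0,-0.3,0,0,0],[0.25,0.015,0,-0.315,0,0,0],[0.25,0.015,0,-0.33,0,0,0],[0.25,0.015,0,-0.345,0,0,0],[0.25,0.015,0,-0.36,0,0,0],[0.25,0.015,0,-0.37,0,0,0],[0.25,0.015,0,-0.38,0,0,0],[0.25,0.015,0,-0.38,0,0,0]]]'
cat >> h.py <<'E'
def carton(tag):
    c=grab('top',tag); P=dep(c); X,Y,Z=P[...,0],P[...,1],P[...,2]; hsv=cv2.cvtColor(c['color'],cv2.COLOR_BGR2HSV)
    br=(hsv[...,0]>8)&(hsv[...,0]<28)&(hsv[...,1]>50)
    for n,z in (('front',.165),('next',.15)):
        m=br&(abs(Z-z)<.008)&(X>.5)&(X<.72)&(Y<.42)
        cs,_=cv2.findContours(m.astype(np.uint8),0,2)
        k=max(cs,key=cv2.contourArea); pts=np.array([ray(c,p[0],z)[:2] for p in k],np.float32); r=cv2.minAreaRect(pts)
        print(n,'centre',np.round(r[0],4),np.round(r[1],3),r[2],cv2.boxPoints(r).round(3).tolist())
E
python3 -c "
from h import *
carton('t5')
to([.614,-.16,.112],-.01)"
```

```text
time_s: 14.65
tcp_pos: [0.6168, 0.1255, 0.1111]
ee_rot: [-1.571, 0.002, -0.01]
force: [0.3, -0.2, -0.2]
finger_gap: 0.0575
front centre [0.6022 0.0167] [0.119 0.12 ] 81.23606872558594 [[0.5339999794960022, -0.032999999821186066], [0.6520000100135803, -0.050999999046325684], [0.6710000038146973, 0.06599999964237213], [0.5519999861717224, 0.08500000089406967]]
next centre [0.6285 0.3269] [0.099 0.129] 88.80294036865234 [[0.5630000233650208, 0.27900001406669617], [0.6919999718666077, 0.2759999930858612], [0.6940000057220459, 0.375], [0.5649999976158142, 0.3779999911785126]]
t 14.7 tcp [0.6168 0.1257 0.1111] rot [-1.5712  0.0016 -0.0103] F [ 0.2 -0.2  0.5] gap 0.0576
shift frac [ 1.000e-03 -3.000e-03 -1.143e+00] turn frac [ 0.0005 -0.0004 -0.002 ]
```

View pics/t5.png

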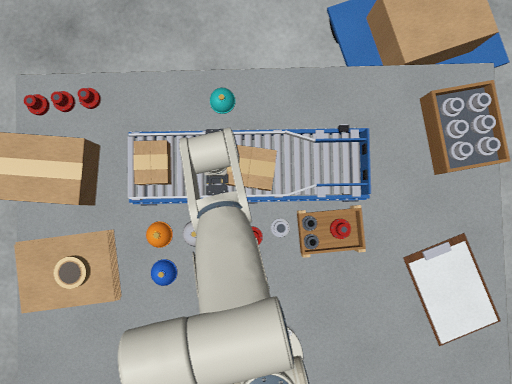

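```bash

python3 -m creep '[[[0.25,0,0,-0.015,0,0,0],[0.25,0,0,-0.03,0,0,0],[0.25,0,0,-0.045,0,0,0],[0.25,0,0,-0.06,0,0,0],[0.25,0,0,-0.075,0,0,0],[0.25,0,0,-0.09,0,0,0],[0.25,0,0,-0.105,0,0,0],[0.25,0,0,-0.12,0,0,0],[0.25,0,0,-0.135,0,0,0],[0.25,0,0,-0.15,0,0,0],[0.25,0,0,-0.165,0,0,0],[0.25,0,0,-0.18,0,0,0],[0.25,0,0,-0.195,0,0,0],[0.25,0,0,-0.21,0,0,0],[0.25,0,0,-0.225,0,0,0],[0.25,0,0,-0.24,0,0,0],[0.25,0,0,-0.255,0,0,0],[0.25,0,0,-0.27,0,0,0],[0.25,0,0,-0.285,0,0,0],[0.25,0,0,-0.3,0,0,0]]]'
python3 -m creep '[[[0.25,0,0,-0.015,0,0,0],[0.25,0,0,-0.03,0,0,0],[0.25,0,0,-0.045,0,0,0],[0.25,0,0,-0.06,0,0,0],[0.25,0,0,-0.075,0,0,0],[0.25,0,0,-0.09,0,0,0],[0.25,0,0,-0.1,0,0,0]]]'
python3 -c "
from h import *
carton('t6')
to([.614,-.16,.112],-.01)"
```

```text
time_s: 16.7
tcp_pos: [0.616, 0.0504, 0.1112]
ee_rot: [-1.571, 0.002, -0.01]
force: [-0.3, 1.5, -0.1]
finger_gap: 0.0576
time_s: 17.4
tcp_pos: [0.6168, 0.0265, 0.1118]
ee_rot: [-1.569, -0.001, -0.011]
force: [2.1, 8.8, 1.5]
finger_gap: 0.0577
front centre [ 0.6019 -0.0966] [0.085 0.121] 83.31534576416016 [[0.5370000004768372, -0.13199999928474426], [0.6570000052452087, -0.1459999978542328], [0.6669999957084656, -0.06199999898672104], [0.546999990940094, -0.04800000041723251]]
next centre [0.6284 0.3253] [0.101 0.129] 88.97541046142578 [[0.5630000233650208, 0.2759999930858612], [0.6919999718666077, 0.27300000190734863], [0.6940000057220459, 0.375], [0.5649999976158142, 0.37700000405311584]]
t 17.45 tcp [0.6167 0.0262 0.1117] rot [-1.5693e+00 -4.0000e-04 -1.1300e-02] F [1.8 6.6 0. ] gap 0.0576
shift frac [-0.002 -0.002 -0.745] turn frac [-0.002  -0.0017  0.0005]
```

View pics/t6.png

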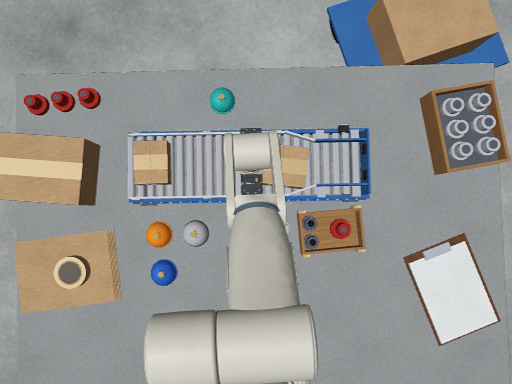

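The carton has met the near wing at px ~(305,187). It is straightening (9.2° down to 6.7°) under about 7 N, so I'll keep pushing.

```bash

python3 -m creep '[[[0.25,0,0,-0.01,0,0,0],[0.25,0,0,-0.02,0,0,0],[0.25,0,0,-0.03,0,0,0],[0.25,0,0,-0.04,0,0,0],[0.25,0,0,-0.05,0,0,0],[0.25,0,0,-0.06,0,0,0],[0.25,0,0,-0.07,0,0,0],[0.25,0,0,-0.08,0,0,0],[0.25,0,0,-0.09,0,0,0],[0.25,0,0,-0.1,0,0,0]]]'
python3 -m creep '[[[0.25,0,0,-0.01,0,0,0],[0.25,0,0,-0.02,0,0,0],[0.25,0,0,-0.03,0,0,0],[0.25,0,0,-0.04,0,0,0],[0.25,0,0,-0.05,0,0,0],[0.25,0,0,-0.06,0,0,0]]]'
python3 -c "
from h import *
carton('t7')
to([.614,-.16,.112],-.01)"
```

```text
time_s: 18.45
tcp_pos: [0.6169, 0.0021, 0.1119]
ee_rot: [-1.568, -0.001, -0.012]
force: [1.5, 7.1, 0.3]
finger_gap: 0.0575
time_s: 19.05
tcp_pos: [0.617, -0.0121, 0.112]
ee_rot: [-1.566, -0.002, -0.013]
force: [0.5, 7.5, 0.7]
finger_gap: 0.0576
front centre [ 0.6112 -0.1417] [0.063 0.117] 88.12024688720703 [[0.5519999861717224, -0.17100000381469727], [0.6679999828338623, -0.17499999701976776], [0.6710000038146973, -0.1120000034570694], [0.5540000200271606, -0.1080000028014183]]
next centre [0.6284 0.3253] [0.101 0.129] 88.97541046142578 [[0.5630000233650208, 0.2759999930858612], [0.6919999718666077, 0.27300000190734863], [0.6940000057220459, 0.375], [0.5649999976158142, 0.37700000405311584]]
t 19.1 tcp [ 0.617  -0.0125  0.112 ] rot [-1.5663 -0.0019 -0.0125] F [0.6 3.8 0.2] gap 0.0579
shift frac [-0.005 -0.002 -0.59 ] turn frac [-0.0057 -0.0032  0.0025]
```

View pics/t7.png

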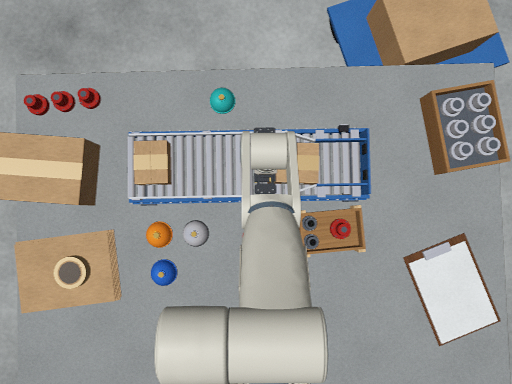

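```bash

python3 -m creep '[[[0.25,0,0,-0.014,0,0,0],[0.25,0,0,-0.028,0,0,0],[0.25,0,0,-0.042,0,0,0],[0.25,0,0,-0.056,0,0,0],[0.25,0,0,-0.07,0,0,0],[0.25,0,0,-0.084,0,0,0],[0.25,0,0,-0.098,0,0,0],[0.25,0,0,-0.112,0,0,0],[0.25,0,0,-0.126,0,0,0],[0.25,0,0,-0.14,0,0,0],[0.25,0,0,-0.154,0,0,0],[0.25,0,0,-0.168,0,0,0],[0.25,0,0,-0.182,0,0,0],[0.25,0,0,-0.196,0,0,0],[0.25,0,0,-0.21,0,0,0],[0.25,0,0,-0.224,0,0,0]]]'
python3 -m creep '[[[0.25,0,0,-0.014,0,0,0],[0.25,0,0,-0.028,0,0,0],[0.25,0,0,-0.042,0,0,0],[0.25,0,0,-0.056,0,0,0],[0.25,0,0,-0.07,0,0,0],[0.25,0,0,-0.084,0,0,0],[0.25,0,0,-0.098,0,0,0],[0.25,0,0,-0.112,0,0,0],[0.25,0,0,-0.126,0,0,0],[0.25,0,0,-0.14,0,0,0],[0.25,0,0,-0.154,0,0,0],[0.25,0,0,-0.168,0,0,0],[0.25,0,0,-0.182,0,0,0],[0.25,0,0,-0.196,0,0,0],[0.25,0,0,-0.21,0,0,0],[0.25,0,0,-0.224,0,0,0]]]'
python3 -c "
from h import *
carton('t8')
to([.614,-.16,.112],-.01)"
```

```text
time_s: 20.7
tcp_pos: [0.6163, -0.0688, 0.1118]
ee_rot: [-1.566, -0.002, -0.013]
force: [0.0, 0.5, 0.8]
finger_gap: 0.0574
time_s: 22.3
tcp_pos: [0.6156, -0.1251, 0.1115]
ee_rot: [-1.566, -0.002, -0.013]
force: [-0.2, 1.3, 0.1]
finger_gap: 0.0573
front centre [ 0.6092 -0.2699] [0.033 0.12 ] 87.80889892578125 [[0.5490000247955322, -0.2840000092983246], [0.6679999828338623, -0.289000004529953], [0.6700000166893005, -0.25600001215934753], [0.550000011920929, -0.25099998712539673]]
next centre [0.6285 0.3254] [0.101 0.129] 88.97542572021484 [[0.5630000233650208, 0.2759999930858612], [0.6919999718666077, 0.27399998903274536], [0.6940000057220459, 0.375], [0.5649999976158142, 0.37700000405311584]]
t 22.35 tcp [ 0.6156 -0.1256  0.1116] rot [-1.5666 -0.002  -0.0126] F [ 0.3 -0.2 -0.7] gap 0.0578
shift frac [-0.005 -0.002 -0.138] turn frac [-0.0053 -0.0033  0.0026]
```

View pics/t8.png

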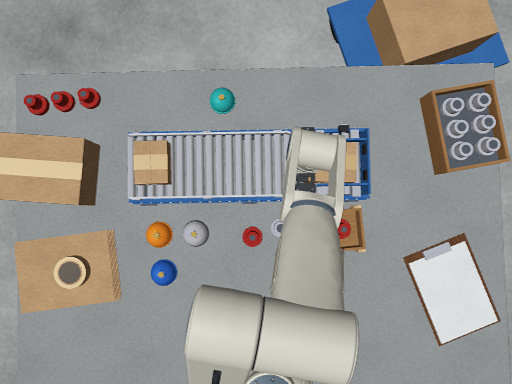

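```bash

python3 -m creep '[[[0.25,0,0,-0.01,0,0,0],[0.25,0,0,-0.02,0,0,0],[0.25,0,0,-0.03,0,0,0],[0.25,0,0,-0.04,0,0,0],[0.25,0,0,-0.05,0,0,0],[0.25,0,0,-0.06,0,0,0],[0.25,0,0,-0.07,0,0,0],[0.25,0,0,-0.08,0,0,0],[0.25,0,0,-0.09,0,0,0],[0.25,0,0,-0.1,0,0,0],[0.25,0,0,-0.11,0,0,0],[0.25,0,0,-0.12,0,0,0],[0.25,0,0,-0.12,0,0,0]]]'
python3 -m creep '[[[0.25,0,0,-0.006,0,0,0],[0.25,0,0,-0.012,0,0,0],[0.25,0,0,-0.016,0,0,0],[0.25,0,0,-0.016,0,0,0]]]'
```

```text
time_s: 23.65
tcp_pos: [0.6152, -0.156, 0.1114]
ee_rot: [-1.567, -0.002, -0.013]
force: [0.5, 0.0, 0.2]
finger_gap: 0.0576
time_s: 24.05
tcp_pos: [0.6139, -0.158, 0.1112]
ee_rot: [-1.563, 0.001, -0.014]
force: [-5.4, 10.4, 4.8]
finger_gap: 0.0571
```

```bash

python3 -m creep '[[[0.25,0,0,-0.004,0,0,0],[0.25,0,0,-0.008,0,0,0],[0.25,0,0,-0.008,0,0,0],[0.25,0,0,-0.008,0,0,0]]]'
python3 -m creep '[[[0.25,0,0,-0.004,0,0,0],[0.25,0,0,-0.008,0,0,0],[0.25,0,0,-0.008,0,0,0],[0.25,0,0,-0.008,0,0,0]]]'
python3 -c "
from h import *
carton('t9')
to([.614,-.16,.112],-.01)"
```

```text
time_s: 24.45
tcp_pos: [0.613, -0.1584, 0.1112]
ee_rot: [-1.561, 0.003, -0.015]
force: [-3.3, 8.7, 5.3]
finger_gap: 0.0573
time_s: 24.85
tcp_pos: [0.6122, -0.1589, 0.1111]
ee_rot: [-1.559, 0.005, -0.016]
force: [-3.7, 9.4, 4.5]
finger_gap: 0.0574
front centre [ 0.6095 -0.3088] [0.021 0.117] 87.75079345703125 [[0.5509999990463257, -0.31700000166893005], [0.6669999957084656, -0.32100000977516174], [0.6679999828338623, -0.3009999990463257], [0.5519999861717224, -0.29600000381469727]]
next centre [0.6284 0.3253] [0.102 0.129] 88.97541046142578 [[0.5630000233650208, 0.2759999930858612], [0.6919999718666077, 0.27300000190734863], [0.6940000057220459, 0.375], [0.5649999976158142, 0.37700000405311584]]
t 24.9 tcp [ 0.6121 -0.1589  0.1111] rot [-1.5585  0.0047 -0.0155] F [-4.   9.3  4.6] gap 0.0575
shift frac [ 0.007 -0.004 -0.004] turn frac [-0.0156 -0.007  -0.006 ]
```

```bash

python3 -m creep '[[[0.25,0.005,0,0.02,0,-0.008,0],[0.25,0.007,0,0.06,-0.0156,-0.007,-0.006],[0.25,0.007,0,0.1,-0.0156,-0.007,-0.006],[-0.5,0.007,-0.1,0.14,-0.0156,-0.007,-0.006],[-1,0.007,-0.25,0.15,-0.0156,-0.007,-0.006],[-1,0.007,-0.4,0.15,-0.0156,-0.007,-0.006],[-1,0.007,-0.5,0.15,-0.0156,-0.007,-0.006],[-1,0.007,-0.5,0.15,-0.0156,-0.007,-0.006]]]'
python3 -c "
from h import *
c=grab('wrist','w10'); grab('scene','s10')
to([.575,-.13,.112],-.01)"
```

```text
time_s: 25.7
tcp_pos: [0.6173, -0.1227, 0.2408]
ee_rot: [-1.572, -0.007, -0.009]
force: [-0.2, -0.7, 0.4]
finger_gap: 0.0196
t 25.8 tcp [ 0.6151 -0.1225  0.2366] rot [-1.5711e+00 -8.0000e-04 -9.6000e-03] F [ 0.   0.1 -0.3] gap 0.0115
shift frac [-0.16   0.498 -0.031] turn frac [0.0004 0.0006 0.001 ]
```

View pics/w10.png

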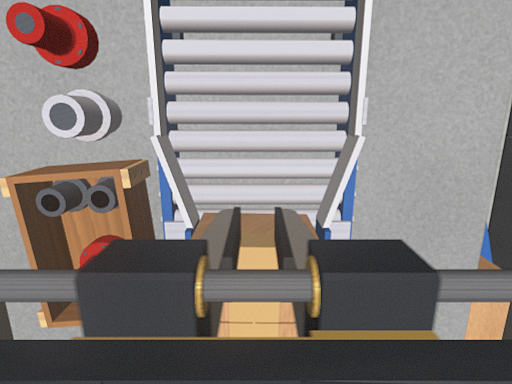

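View pics/s10.png

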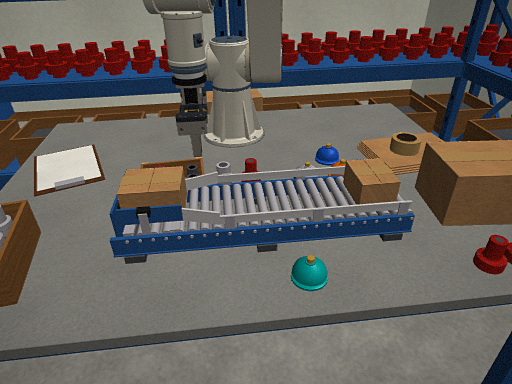

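The scene view shows the carton in the bay at px (152,185), flat and close to the stop. I'll measure how square it is from this view.

```bash
cat >> h.py <<'E'
def sc(tag,cam='scene'):
    c=grab(cam,tag); return sc2(c,tag)
def sc2(c,tag):
    P=dep(c); hsv=cv2.cvtColor(c['color'],cv2.COLOR_BGR2HSV)
    m=(abs(P[...,2]-.165)<.006)&(P[...,0]>.52)&(P[...,0]<.71)&(P[...,1]<0)&(P[...,1]>-.35)&(hsv[...,0]>8)&(hsv[...,0]<28)&(hsv[...,1]>50)
    cs,_=cv2.findContours(m.astype(np.uint8),0,1); k=max(cs,key=cv2.contourArea); pts=np.array([ray(c,p[0],.165)[:2] for p in k],np.float32); r=cv2.minAreaRect(pts); b=cv2.boxPoints(r)
    print(tag,'centre',np.round(r[0],4),np.round(r[1],3),r[2],b.round(3).tolist())
    # edge lines
    h=pts[:,1].min(); 
    for n,s in (('frontedge',(pts[:,1]<r[0][1]-.06)),('rearedge',pts[:,1]>r[0][1]+.06)):
        q=pts[s]; q=q[abs(q[:,0]-r[0][0])<.05]
        if len(q)>4: f=np.polyfit(q[:,0],q[:,1],1); print(n,len(q),'deg',np.degrees(np.arctan(f[0])).round(2),'y at .615',np.polyval(f,.615).round(4))
E
python3 -c "
from h import *
sc2(load('s10'),'s10')
c=load('w10')
for uv in [(197,213),(255,213),(316,213)]: print(ray(c,uv,.165),ray(c,uv,.075))
c=load('s10'); print(c['depth'][185,152])"
python3 - <<'E'
import cv2
i=cv2.imread('pics/s10.png')[150:260,95:235]; cv2.imwrite('pics/s10c.png',cv2.resize(i,None,fx=5,fy=5,interpolation=cv2.INTER_CUBIC))
E
```

```text
s10 centre [ 0.6213 -0.2439] [0.152 0.128] 88.16294860839844 [[0.5550000071525574, -0.3179999887943268], [0.6830000281333923, -0.32199999690055847], [0.6880000233650208, -0.17000000178813934], [0.5600000023841858, -0.16599999368190765]]
frontedge 20 deg -1.4 y at .615 -0.3181
rearedge 20 deg -1.1 y at .615 -0.1691
[ 0.56787998 -0.13797024  0.165     ] [ 0.54912275 -0.16981051  0.075     ]
[ 0.6159711  -0.13854642  0.165     ] [ 0.61571753 -0.17060839  0.075     ]
[ 0.66672501 -0.13915451  0.165     ] [ 0.68599965 -0.17145045  0.075     ]
0.9045431
```

View pics/s10c.png

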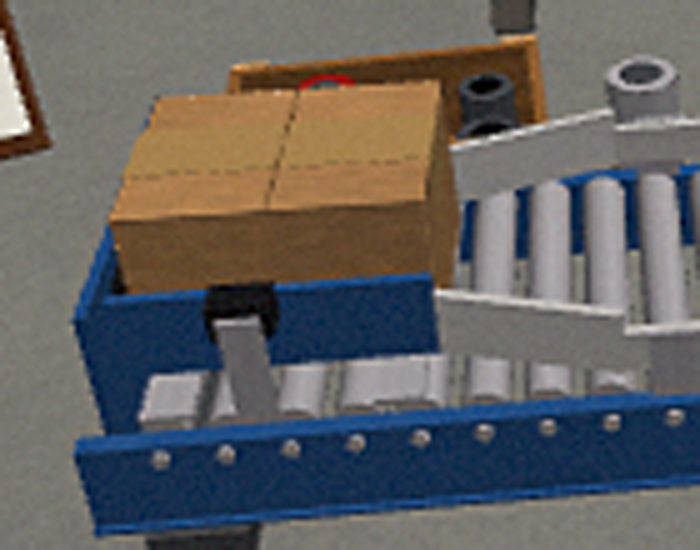

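```bash

python3 -m creep '[[[-1,-0.1,0,0,0,0,0],[-1,-0.14,0.1,0,0,0,0],[-1,-0.14,0.25,0,0,0,0],[-1,-0.14,0.4,0,0,0,0],[-1,-0.14,0.48,0,0,0,0],[-1,-0.14,0.498,0,0,0,0],[-1,-0.14,0.498,0,0,0,0]]]'
python3 -m creep '[[[-1,0,0,-0.03,0,0,0],[-1,0,0,-0.06,0,0,0],[-1,0,0,-0.09,0,0,0],[-1,0,0,-0.11,0,0,0],[-1,0,0,-0.125,0,0,0],[-1,0,0,-0.135,0,0,0],[-1,0,0,-0.145,0,0,0],[-1,0,0,-0.15,0,0,0],[-1,0,0,-0.15,0,0,0]]]'
```

```text
time_s: 26.5
tcp_pos: [0.5792, -0.1218, 0.1106]
ee_rot: [-1.571, 0.002, -0.009]
force: [0.8, 0.3, -0.8]
finger_gap: 0.0007
time_s: 27.4
tcp_pos: [0.5786, -0.1588, 0.1106]
ee_rot: [-1.57, 0.003, -0.01]
force: [-0.8, 3.3, 1.2]
finger_gap: 0.0005
```

```bash

python3 -m creep '[[[-1,0,0,-0.004,0,0,0],[-1,0,0,-0.008,0,0,0],[-1,0,0,-0.012,0,0,0],[-1,0,0,-0.014,0,0,0],[-1,0,0,-0.014,0,0,0]]]'
python3 -m creep '[[[-1,0,0,-0.006,0,0,0],[-1,0,0,-0.01,0,0,0],[-1,0,0,-0.014,0,0,0],[-1,0,0,-0.014,0,0,0]]]'
```

```text
time_s: 27.9
tcp_pos: [0.5772, -0.1599, 0.1106]
ee_rot: [-1.566, 0.006, -0.01]
force: [-5.5, 13.8, 7.6]
finger_gap: 0.0005
time_s: 28.3
tcp_pos: [0.5762, -0.1603, 0.1106]
ee_rot: [-1.562, 0.008, -0.01]
force: [-3.6, 17.7, 8.1]
finger_gap: 0.0004
```

```bash

python3 -m creep '[[[-1,0.008,0,0.02,-0.01,0,-0.01],[-1,0.008,0,0.06,-0.011,0,-0.01],[-1,0.1,0,0.08,-0.011,0,-0.01],[-1,0.2,0,0.08,-0.011,0,-0.01],[-1,0.29,0,0.06,-0.011,0,-0.01],[-1,0.3,0,0.04,-0.011,0,-0.01],[-1,0.3,0,0.02,-0.011,0,-0.01],[-1,0.3,0,0.01,-0.011,0,-0.01],[-1,0.3,0,0.0,-0.011,0,-0.01],[-1,0.3,0,-0.004,-0.011,0,-0.01]]]'
python3 -m creep '[[[-1,0,0,-0.004,0,0,0],[-1,0,0,-0.008,0,0,0],[-1,0,0,-0.01,0,0,0],[-1,0,0,-0.01,0,0,0]]]'
```

```text
time_s: 29.3
tcp_pos: [0.6501, -0.1613, 0.11]
ee_rot: [-1.569, 0.001, -0.011]
force: [-0.7, 8.2, 1.3]
finger_gap: 0.0004
time_s: 29.7
tcp_pos: [0.65, -0.1612, 0.1102]
ee_rot: [-1.565, 0.001, -0.012]
force: [1.9, 12.1, 0.7]
finger_gap: 0.0003
```

```bash

python3 -m creep '[[[-1,0,0,0.02,-0.008,0,0],[-1,0,0,0.08,-0.008,0,0],[-1,0,0,0.14,-0.008,0,0],[-1,0,-0.1,0.2,-0.008,0,0],[-1,0,-0.25,0.3,-0.008,0,0],[-1,0,-0.4,0.4,-0.008,0,0],[-1,-0.1,-0.5,0.55,-0.008,0,0],[-1,-0.2,-0.52,0.7,-0.008,0,0],[-1,-0.4,-0.52,0.85,-0.008,0,0],[-1,-0.5,-0.52,0.95,-0.008,0,0],[-1,-0.5,-0.52,0.95,-0.008,0,0],[-1,-0.5,-0.52,0.95,-0.008,0,0]]]'
python3 -c "
from h import *
sc('s11'); carton('t11')
to([.409,.214,.12],-.01)"
python3 - <<'E'
import cv2
i=cv2.imread('pics/s11.png')[150:260,95:235]; j=cv2.imread('pics/t11.png')[120:262,240:390]
cv2.imwrite('pics/c11.png',cv2.resize(j,None,fx=4,fy=4,interpolation=cv2.INTER_CUBIC))
E
```

```text
time_s: 30.9
tcp_pos: [0.5273, 0.0782, 0.2422]
ee_rot: [-1.571, -0.0, -0.009]
force: [-0.3, -0.4, -0.2]
finger_gap: 0.0003
s11 centre [ 0.6203 -0.2449] [0.152 0.127] 89.425048828125 [[0.5559999942779541, -0.3199999928474426], [0.6830000281333923, -0.32199999690055847], [0.6850000023841858, -0.16899999976158142], [0.5569999814033508, -0.1679999977350235]]
frontedge 21 deg -0.48 y at .615 -0.3191
rearedge 20 deg -0.4 y at .615 -0.1704
front centre [ 0.6098 -0.2449] [0.15  0.119] 88.43590545654297 [[0.5479999780654907, -0.3179999887943268], [0.6669999957084656, -0.32100000977516174], [0.671999990940094, -0.1720000058412552], [0.5519999861717224, -0.1679999977350235]]
next centre [0.6284 0.3253] [0.101 0.13 ] 88.97542572021484 [[0.5630000233650208, 0.2759999930858612], [0.6919999718666077, 0.27300000190734863], [0.6940000057220459, 0.375], [0.5640000104904175, 0.37700000405311584]]
t 31.0 tcp [0.5285 0.077  0.2419] rot [-1.5714 -0.     -0.0112] F [-0.1 -0.7  0.3] gap 0.0006
shift frac [-0.484  0.487  0.543] turn frac [ 0.0007 -0.0016  0.    ]
```

View pics/c11.png

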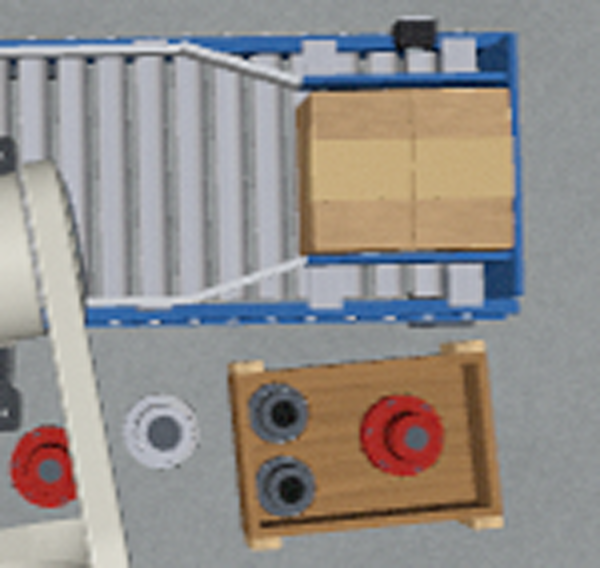

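```bash
python3 - <<'E'
from h import *
c=load('t11'); g=c['color'].astype(float); 
# saturation-like channel: R-B
d=g[...,2]-g[...,0]
def edge(u0,u1,v0,v1,sign,z,n):
    pts=[]
    for u in range(u0,u1):
        col=np.diff(d[v0:v1,u])*sign; k=col.argmax(); 
        w=np.clip(col[max(0,k-2):k+3],0,None); vv=(w*np.arange(max(0,k-2),max(0,k-2)+len(w))).sum()/w.sum()+.5+v0
        pts.append(ray(c,(u,vv),z)[:2])
    p=np.array(pts); f=np.polyfit(p[:,1],p[:,0],1); r=p[:,0]-np.polyval(f,p[:,1]); ok=abs(r)<.002; f=np.polyfit(p[ok,1],p[ok,0],1)
    print(n,'yaw deg',-np.degrees(np.arctan(f[0])).round(2),'x',np.polyval(f,-.245).round(4),ok.sum(),r[ok].std().round(5))
edge(322,364,138,149,1,.165,'upper'); edge(322,364,174,187,-1,.165,'lower')
edge(322,364,148,160,1,.165,'tapeU') ; edge(322,364,164,176,-1,.165,'tapeL')
def vedge(v0,v1,u0,u1,sign,z,n):
    pts=[]
    for v in range(v0,v1):
        row=np.diff(d[v,u0:u1])*sign;k=row.argmax(); a=max(0,k-2); w=np.clip(row[a:k+3],0,None); uu=(w*np.arange(a,a+len(w))).sum()/w.sum()+.5+u0
        pts.append(ray(c,(uu,v),z)[:2])
    p=np.array(pts); f=np.polyfit(p[:,0],p[:,1],1); r=p[:,1]-np.polyval(f,p[:,0]); ok=abs(r)<.002; f=np.polyfit(p[ok,0],p[ok,1],1)
    print(n,'yaw deg',np.degrees(np.arctan(f[0])).round(2),'y',np.polyval(f,.61).round(4),ok.sum(),r[ok].std().round(5))
vedge(146,180,360,374,-1,.165,'front')
E
```

```text
upper yaw deg -0.04 x 0.672 42 0.00042
lower yaw deg -0.51 x 0.5482 42 0.00031
tapeU yaw deg 0.96 x 0.6352 3 0.00087
tapeL yaw deg -1.69 x 0.5871 15 0.00107
front yaw deg -0.71 y -0.3215 34 0.00048
```

```bash
python3 - <<'E'
from h import *
c=load('t11'); i=c['color'][210:260,170:220]; cv2.imwrite('pics/b1.png',cv2.resize(i,None,fx=7,fy=7,interpolation=cv2.INTER_CUBIC))
c=load('w4'); i=c['color'][125:205,60:150]; cv2.imwrite('pics/b2.png',cv2.resize(i,None,fx=6,fy=6,interpolation=cv2.INTER_CUBIC))
c=load('s11'); i=c['color'][120:200,200:400]; cv2.imwrite('pics/b3.png',cv2.resize(i,None,fx=4,fy=4,interpolation=cv2.INTER_CUBIC))
E
```

```text
(no output)
```

View pics/b1.png

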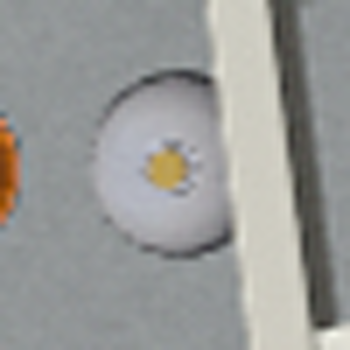

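View pics/b2.png

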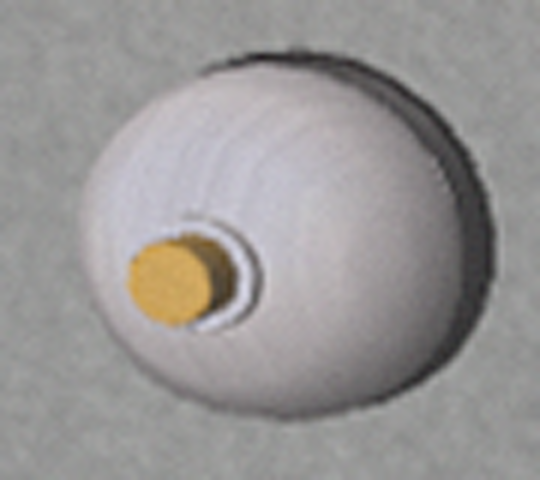

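View pics/b3.png

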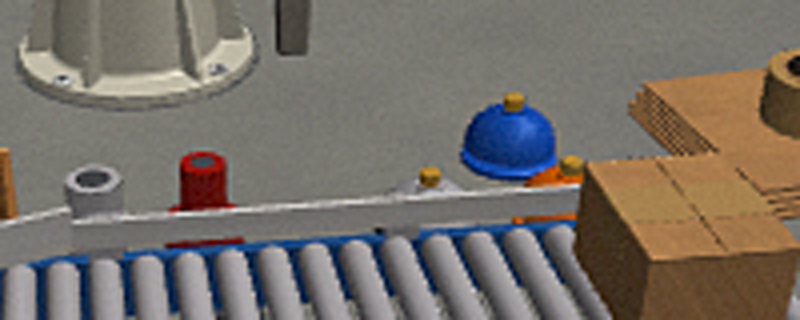

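```bash
python3 -c "
from h import *
print(ray(load('t11'),(193.4,233.9),.063),ray(load('w4'),(87.8,171.4),.063),ray(load('s11'),(307.1,162.8),.063))
to([.407,.213,.12],-.01)"
```

```text
[0.40493009 0.21371612 0.063     ] [0.40911318 0.21538261 0.063     ] [0.41353896 0.21313688 0.063     ]
t 31.0 tcp [0.5285 0.077  0.2419] rot [-1.5714 -0.     -0.0112] F [-0.1 -0.7  0.3] gap 0.0006
shift frac [-0.492  0.487  0.539] turn frac [ 0.0007 -0.0016  0.    ]
```

```bash

python3 -m creep '[[[-1,-0.12,0,0.13,0,0,0],[-1,-0.24,0,0.27,0,0,0],[-1,-0.37,0,0.41,0,0,0],[-1,-0.46,0,0.51,0,0,0],[-1,-0.488,0.1,0.543,0,0,0],[-1,-0.488,0.25,0.543,0,0,0],[-1,-0.488,0.4,0.543,0,0,0],[-1,-0.488,0.5,0.543,0,0,0],[-1,-0.488,0.58,0.543,0,0,0],[-1,-0.488,0.61,0.543,0,0,0],[-1,-0.488,0.62,0.543,0,0,0],[-1,-0.488,0.62,0.543,0,0,0]]]'
python3 -c "
from h import *
grab('wrist','w12'); grab('scene','s12')
to([.408,.214,.068],-.01)"
```

```text
time_s: 32.2
tcp_pos: [0.4088, 0.214, 0.0871]
ee_rot: [-1.571, -0.0, -0.012]
force: [-0.1, 0.4, -0.2]
finger_gap: 0.0008
t 32.3 tcp [0.4089 0.2143 0.0877] rot [-1.5706e+00 -1.5000e-03 -1.1600e-02] F [-0.1 -0.1 -0.6] gap 0.0006
shift frac [-0.004  0.079 -0.001] turn frac [-0.0002 -0.002   0.0019]
```

View pics/w12.png

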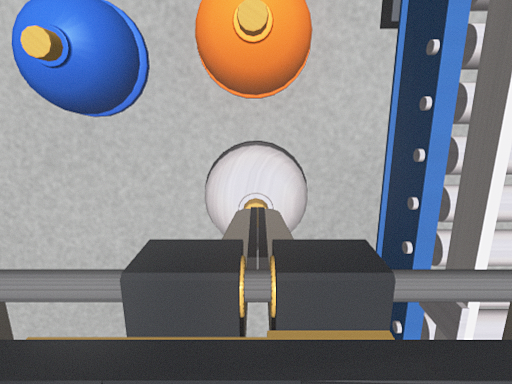

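View pics/s12.png

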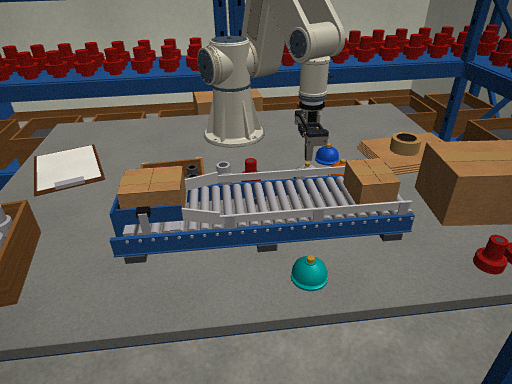

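```bash

python3 -m creep '[[[-1,0,0.02,0,0,0,0],[-1,0,0.035,0,0,0,0],[-1,0,0.05,0,0,0,0],[-1,0,0.06,0,0,0,0],[-1,0,0.066,0,0,0,0],[-1,0,0.066,0,0,0,0]]]'
python3 -m creep '[[[-1,0,0.004,0,0,0,0],[-1,0,0.008,0,0,0,0],[-1,0,0.011,0,0,0,0],[-1,0,0.011,0,0,0,0],[-1,0,0.011,0,0,0,0]]]'
```

```text
time_s: 32.9
tcp_pos: [0.409, 0.2143, 0.0711]
ee_rot: [-1.571, -0.001, -0.012]
force: [-0.4, -0.6, 2.9]
finger_gap: 0.0004
time_s: 33.4
tcp_pos: [0.409, 0.2144, 0.0684]
ee_rot: [-1.571, -0.001, -0.012]
force: [0.1, -0.5, 4.7]
finger_gap: 0.0006
```

```bash

python3 -m creep '[[[-1,0,0.003,0,0,0,0],[-1,0,0.006,0,0,0,0],[-1,0,0.008,0,0,0,0],[-1,0,0.008,0,0,0,0],[-1,0,0.008,0,0,0,0]]]'
```

```text
time_s: 33.9
tcp_pos: [0.4093, 0.2145, 0.0679]
ee_rot: [-1.57, -0.002, -0.012]
force: [-5.4, -3.6, 29.6]
finger_gap: 0.0005
```

The plunger is at its stop: force jumped to about 30 N at tip height 56.9 mm. I'll release it and check.

```bash

python3 -m creep '[[[-1,0,-0.01,0,0,0,0],[-1,0,-0.03,0,0,0,0],[-1,0,-0.08,0,0,0,0],[-1,0,-0.2,0,0,0,0],[-1,0,-0.4,0,0,0,0],[-1,0,-0.6,0,0,0,0],[-1,0,-0.76,0,0,0,0],[-1,-0.2,-0.8,0,0,0,0],[-1,-0.4,-0.8,0,0,0,0],[-1,-0.4,-0.8,0.15,0,0,0],[-1,-0.4,-0.8,0.3,0,0,0],[-1,-0.4,-0.8,0.4,0,0,0],[-1,-0.4,-0.8,0.4,0,0,0]]]'
python3 -c "
from h import *
sc('s13'); carton('t13'); c=load('t13'); P=dep(c); print('plunger depth z',np.sort(P[231:237,191:197,2].ravel())[-8:].round(4))
print(robot.state()['force'].round(1))"
```

```text
time_s: 35.2
tcp_pos: [0.31, 0.318, 0.2684]
ee_rot: [-1.569, -0.003, -0.009]
force: [-0.1, -0.4, -0.7]
finger_gap: 0.0006
s13 centre [ 0.6204 -0.2451] [0.152 0.127] 89.32562255859375 [[0.5559999942779541, -0.3199999928474426], [0.6830000281333923, -0.32199999690055847], [0.6850000023841858, -0.17000000178813934], [0.5580000281333923, -0.1679999977350235]]
frontedge 21 deg -0.48 y at .615 -0.3191
rearedge 20 deg -0.44 y at .615 -0.1704
front centre [ 0.6098 -0.2449] [0.15  0.119] 88.4359359741211 [[0.5479999780654907, -0.3179999887943268], [0.6669999957084656, -0.32100000977516174], [0.671999990940094, -0.1720000058412552], [0.5519999861717224, -0.1679999977350235]]
next centre [0.6284 0.3253] [0.101 0.129] 88.97542572021484 [[0.5630000233650208, 0.2759999930858612], [0.6919999718666077, 0.27300000190734863], [0.6940000057220459, 0.375], [0.5649999976158142, 0.37700000405311584]]
plunger depth z [0.0639 0.0641 0.0643 0.0647 0.0651 0.0652 0.0657 0.0664]
[-0.8 -0.5  0.5]
```

View pics/t13.png

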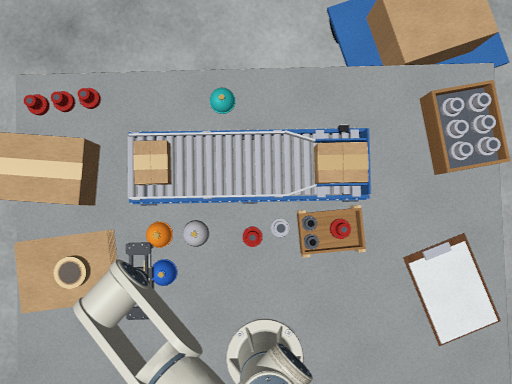

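View pics/s13.png

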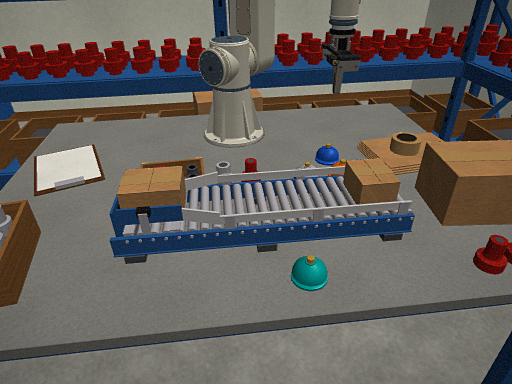

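```bash
python3 -c "
from rig import robot
print(robot.hand_in())"
```

```text
the job is handed in; nothing more can be done
None
```

I did all three steps in the order asked and handed the job in at about 35 s of the 72 s allowed; no verdict was reported.

- **Coupling:** I lifted it off the rollers and stood it in the free end of the crate. I lowered it until the floor carried it, which peaked at about 12 N, before letting go. It stands upright in the last pictures.
- **Front carton:** I pushed it from behind with two fingers, and the wings straightened it on the way into the bay. It first stopped about 1–2° crooked, so I nudged the near side and then the far side with closed fingers until both felt solid, at about 12–18 N.
- **Carton position:** The top view puts its front face at y ≈ -0.3215, against a buffer plane estimated at -0.322. The edges read a yaw of about -0.5° in the scene view, and the lane itself sits at about -0.56°.
- **Bell:** I pressed the chrome bell's plunger to its stop. Force rose to about 5 N, then jumped to about 30 N at a fingertip height of 57 mm. After release the depth reading showed it back up, at about 64 mm.
- **Everything else:** The queueing carton measured the same before and after to within about 2 mm. In the last pictures the spare coupling and bush look unmoved, and the arm is clear with no contact force.

**Disagreements:**
- The rougher top-view rectangle fit gave the carton's yaw as -1.6°. The finer edge fits gave -0.04° to -0.7°, and the finger contact points gave -0.7°.
- The scene view placed the front face at -0.319, 2–3 mm short of the top-view figure. That is about the calibration error.

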